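Prop the tablet on the folding recipe stand

ROBOT

A 6-joint arm with a two-finger parallel gripper is mounted at the origin on a cart in front of the work surface, level with it; the furniture and walls round the work are solid. World frame = base frame: x ahead of the robot, y to its left, z up, the work surface at z = 0. Lengths are in m, angles in rad, forces in N, time in s.
With the tool pointing down it reaches from about 0.375 to 0.9 m from the base axis. Payload 3.1 kg.
Tool frame: the origin (TCP) lies where the fingers leave the gripper's body, on its centre line; the fingertips stand 70 mm ahead of it and the grasp point (between the pads) lies 51 mm ahead of it; z points along the fingers, y is the line along which they close (so a half turn about z gives the same grasp; the last joint's range is limited). The gripper opens to 87 mm and grips with 3 to 60 N. Pads are 19 mm wide; open, the fingers measure 117 mm over their backs; the gripper's body (75 mm by 190 mm) begins 51 mm behind the grasp point.
Start: joints at [1.127, 0.527, 1.433, -0, 1.181, -0.178], TCP at [0.164, 0.603, 0.292] pointing down, gripper open.
Joint ranges: [-3.08, 3.08], [-0.75, 2.2], [0.22, 2.44], [-1.43, 4.57], [0, 2.65], [-2.85, 2.85]. Speed limits (rad/s): [2.79, 2.79, 3.14, 3.14, 3.14, 3.14].

INTERFACE

Orientations are given as a unit quaternion [x, y, z, w].
In Python, from rig import robot gives the robot as it stands.
- The arm moves only by the tool send_rows, never from a script. Its argument "deltas" is text: rows parted by semicolons, each of 7 numbers parted by spaces: the shift along the tool's x, y, z in mm, then the turn, a rotation vector about the tool's x, y, z in degrees, then the opening, from 0 (shut) to 1 (fully open). A call has 1 to 10 rows; each row shifts and turns the commanded pose from where the row before left it, along the tool's axes as they then stand; what a row does not reach is not made up. A row lasts 1/8 s, in which the tool goes at most 62.5 mm and 10.7 degrees, less where a joint would pass 70% of its speed; a pose out of reach is approached as far as the arm can. A call is refused whole if a number of a shift passes 62.5 or a number of a turn 10.7, either way. A call with a gripper value outside its range is refused whole. The fingers move at their own pace and stop on an object; "newtons" is the grip in N (left out, the last holds). Time passes only in rows, so rows that do not move let the fingers close. It gives the time, the measured TCP pose, the force, the opening and the grip force at its end, in the units of the state.
- robot.get_obs(): the state, without advancing time (a new reading comes with each control period).
- robot.camera(name): name is "scene" or "side" or "wrist"; returns a dict with "image" (400x640x3 uint8, red, green, blue), "depth" (400x640 float32, m along the optical axis (not along the pixel's ray), 0 where there is no reading), "fovy" (degrees; the focal length in pixels is half the picture's height over the tangent of half this angle, whatever the lens; pixels are square), "cx", "cy" (the principal point, pixels), "rvec" (rotation vector, rad) and "tvec" (3), from world to camera coordinates, as OpenCV has them. Camera axes: x right, y down, z forward; pixel columns grow to the right and rows downward; lengths in m; the calibration is good to about 2 mm. A picture is of the moment at which its call begins.
- robot.hand_in(): hands the job in; it is judged then, once.
Trained networks look in the newest picture that a camera, given by its name, has taken for a name from the list of things; names that differ only in an ending like _2 or _b are one class to them, and where a whole thing is asked for, a point or a joint stands for the part that bears it (a point fixed in the world has none). Each returns a list of dicts, best first, with "p" (0 to 1); they miss things now and then, are a little off and sometimes report something else, mostly with a low value. They report only what shows in the picture. A call takes as long as a camera call.
- robot.find_in(camera, thing): "box" ([left, top, right, bottom] in pixels, round what is visible of it).
- robot.cut_out(camera, thing): "region" (400x640 bool, what is visible of it) and "box" ([left, top, right, bottom] in pixels, round what is visible of it).
The state is a dict: "time": time; "q": joint angles; "joint_velocities": joint speeds; "joint_torque": joint torques, N m; "position": TCP position; "tool_rot": TCP orientation; "ft_force": force on the tool from outside, world axes, zero at the start; "moment": the same for the moment, N m; "grip_width": finger opening in m; "grip_force": force on a finger pad.
Only numpy, scipy, OpenCV 4.12 (cv2) and the standard library are available. Lean on these libraries where they do the work, as an engineer would, in place of code of your own. Each camera call takes 0.05 s, during which the arm holds its last target. There are 200 camera calls.

TASK

Get the tablet ready for cooking: first bring the folded-back backrest of the wooden recipe stand all the way up to its stop, then take the tablet out of its upright holder and prop it centred on the stand, screen outwards, with its long lower edge down on the ledge behind the lip and its back leaning against the backrest. Set it down and lay it back gently rather than letting it drop, do not push the backrest down again, and leave the food tin, the glass jar and the salt shaker near by alone.

Things in the scene. Friction and masses are not known exactly. Their poses are not given: they have to be found in the camera images.
- ledge (a point): Recipe stand of light wood, fixed; base 140 deep x 180 wide x 14 mm. Point: mid-width on the base's top, 14 mm above the worktop, where the plane of the raised backrest's front face meets it: the propped tablet's lower back edge belongs here. x horizontal, from the reader's side to the stand's back, y along its width, z up. The base reaches 41 mm in front of this point and 99 mm behind it.
- lip (a point): Middle of the lip's top inner edge. The lip runs along the whole front of the stand, 10 mm thick, 16 mm above the base's top; its inner face lies 18 mm in front (-x) of ledge, so a 10 mm thick tablet has about 8 mm of play between lip and backrest. Axes as ledge.
- rest (a joint): Backrest hinge, rad: 0 = fully up at its stop, where the rest leans back 0.49 rad (28 degrees) from vertical; grows as it folds back, at most 0.85; starts at 0.4 to 0.65. Axis along the stand's y, 4.3 mm behind (+x) and 8 mm above ledge. Stiff friction hinge, 0.35 N m: stays where left; raising it takes 4 to 9 N at its top edge; pressing its top back with over about 4 N folds it again.
- rest_top (a point): Middle of the backrest's top edge; openwork wooden panel 150 wide x 78 high x 8 mm thick; 82 mm from the hinge axis, 4 mm behind the front face. Axes turn with the rest: x through its thickness to the back, y along its width, z up along the panel. Its back is free: closed fingers reach behind the top edge and can bring it up and forward along its arc (a level pull jams).
- tablet_center (a point): Tablet 196 wide x 136 high x 10 mm thick, 0.25 to 0.46 kg, aluminium back, black screen; starts upright, landscape, in the holder. Point: its centre, 68 mm from its lower edge. x through its thickness, screen on the -x side; y along its width; z up its height. Propped on the raised rest, its top 45 mm or more stand free above the rest and can be held there, a finger on either side.
- tablet_foot (a point): Middle of the tablet's lower back edge (the long edge on the aluminium side); axes as the tablet's.
- tablet_screen (a point): Centre of the tablet's screen, 5 mm in front of the tablet's centre; axes as the tablet's.
- holder: Grey upright tablet holder, fixed: foot 90 x 120 x 10 mm with two cheeks 110 long, to 38 mm above the worktop, that leave a slot 13.4 mm wide along its y. Origin: centre of its underside; x across the slot, z up. The slot's floor is 10 mm above the worktop; lift the tablet straight up 35 mm to clear it. Carry it near: wall cabinets hang 0.59 m above the worktop from x = 0.61 m on.
- bean_tin_center (a point): Food tin, 75 mm diameter, 58 mm high; its centre. Leave alone.
- chilli_jar_center (a point): Glass jar with a grey lid, 60 mm diameter, 90 mm high; its centre. Leave alone.
- salt_shaker_center (a point): Salt shaker, 44 mm diameter, 90 mm high; its centre. Leave alone.

How it is judged:
By the outcome, as a careful person would: the job done as asked, in the order asked, and still so for the second after the job is handed in, with the robot touching nothing.
It also fails if it takes over 61 s, if anything falls off the work surface, if the arm or the gripper's body presses on something with over 40 N, if the wrist force passes 120 N, or if a joint passes its speed limit or range.

## Working session

There is one attempt and no reset: what is moved stays moved. The work goes in short steps, Python scripts to look and compute and a tool call to move; the robot and the scene stay as the last step left them, time stands still between calls to the robot, and variables do not carry over. Pictures are saved under pics/ and viewed, at most 10 in all, crops included, and the job is handed in when it is done.

Besides the shell and the picture viewer there is one more tool, called after "Request:" as name(argument=value, ...), one argument or row to a line, values as JSON. send_rows: Moves the arm, as the interface text tells. Its arguments: {"type":"object","properties":{"deltas":{"type":"string"},"newtons":{"type":"number"}},"required":["deltas"]}

```bash
ls; mkdir -p pics; cat > h.py <<'E'
import numpy as np, cv2
from scipy.spatial.transform import Rotation as R
from rig import robot
def cloud(c):
    d=c["depth"]; f=200/np.tan(np.radians(c["fovy"])/2)
    v,u=np.mgrid[0:400,0:640]
    P=np.stack([(u-c["cx"])/f*d,(v-c["cy"])/f*d,d],-1)
    M=cv2.Rodrigues(np.array(c["rvec"]))[0]
    W=(P-np.array(c["tvec"]).ravel())@M
    W[d<=0]=np.nan
    return W
def save(c,n): cv2.imwrite("pics/"+n,c["image"][:,:,::-1])
E
python3 - <<'E'
from h import *
np.set_printoptions(precision=4,suppress=True)
for n in ["scene","side","wrist"]:
    c=robot.camera(n); save(c,n+"0.png"); W=cloud(c); np.savez(n+"0.npz",W=W,im=c["image"])
    for t in ["ledge","rest_top","tablet_center","holder","bean_tin_center","chilli_jar_center","salt_shaker_center"]:
        try: r=robot.cut_out(n,t)
        except Exception as e: print(n,t,e); continue
        for k in r[:1]:
            m=k["region"]&~np.isnan(W[...,0]); 
            if m.sum()<5: continue
            p=W[m]; print(n,t,round(k["p"],2),np.round(k["box"]),np.percentile(p,[3,50,97],axis=0).round(3).tolist())
    
o=robot.get_obs(); print(o["time"],o["position"],o["tool_rot"])
a=cv2.imread("pics/scene0.png");b=cv2.imread("pics/side0.png")
E
```

```text
pics
scene ledge 0.77 [346. 185. 402. 232.] [[0.372, -0.255, 0.003], [0.45, -0.19, 0.021], [0.539, -0.132, 0.067]]
scene rest_top 0.97 [360. 188. 391. 224.] [[0.389, -0.234, 0.02], [0.452, -0.206, 0.045], [0.528, -0.174, 0.069]]
scene tablet_center 0.68 [257. 226. 290. 258.] [[0.43, 0.206, 0.026], [0.438, 0.256, 0.08], [0.444, 0.294, 0.143]]
scene holder 0.59 [268. 247. 298. 265.] [[0.391, 0.175, -0.0], [0.416, 0.22, 0.013], [0.433, 0.262, 0.042]]
scene chilli_jar_center 0.67 [403. 164. 418. 188.] [[0.502, -0.446, 0.003], [0.519, -0.417, 0.061], [0.551, -0.401, 0.091]]
side ledge 0.9 [321. 154. 373. 186.] [[0.38, -0.253, 0.005], [0.463, -0.183, 0.025], [0.545, -0.125, 0.067]]
side rest_top 0.66 [327. 155. 369. 173.] [[0.393, -0.284, 0.002], [0.467, -0.207, 0.044], [0.533, -0.175, 0.068]]
side tablet_center 0.97 [343. 193. 360. 279.] [[0.428, 0.105, 0.022], [0.44, 0.24, 0.125], [0.451, 0.294, 0.146]]
side holder 0.68 [333. 232. 368. 273.] [[0.399, 0.147, 0.006], [0.43, 0.214, 0.01], [0.481, 0.259, 0.039]]
side bean_tin_center 0.7 [278. 202. 304. 228.] [[0.603, 0.035, 0.005], [0.636, 0.085, 0.052], [0.671, 0.103, 0.058]]
side chilli_jar_center 0.82 [324. 119. 337. 145.] [[0.506, -0.503, -0.001], [0.534, -0.414, 0.053], [0.567, -0.403, 0.092]]
side salt_shaker_center 0.72 [278. 310. 296. 341.] [[0.568, 0.458, -0.0], [0.584, 0.479, 0.052], [0.604, 0.488, 0.088]]
1.2 [0.1641 0.603  0.2922] [ 0.1325  0.9912 -0.     -0.    ]
```

View pics/scene0.png

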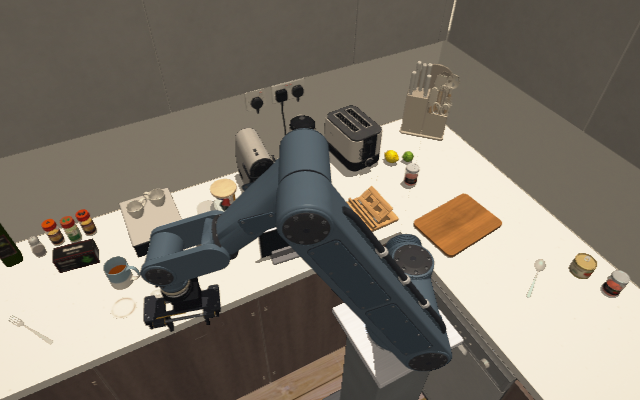

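View pics/side0.png

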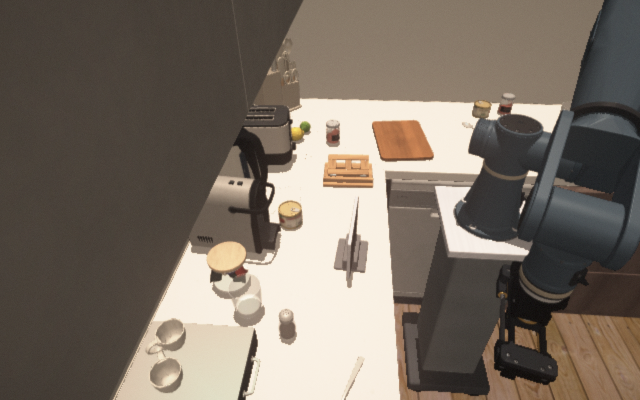

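Scene view: stand at about (375,208), tablet partly hidden at (275,243). Side view: stand at (348,170), tablet upright in holder at (354,235), tin at (290,212), shaker at (286,322). Next I fit the geometry.

```bash
python3 - <<'E'
from h import *
np.set_printoptions(precision=4,suppress=True)
A=np.concatenate([np.load(n+"0.npz")["W"].reshape(-1,3) for n in("scene","side")])
C=np.concatenate([np.load(n+"0.npz")["im"].reshape(-1,3) for n in("scene","side")])
def top(x0,x1,y0,y1,res,name,k):
    s=(A[:,0]>x0)&(A[:,0]<x1)&(A[:,1]>y0)&(A[:,1]<y1)&(A[:,2]<.3)&(A[:,2]>-.02)
    P=A[s]; 
    nx=int((x1-x0)/res);ny=int((y1-y0)/res)
    H=np.full((nx,ny),-9)
    for p in P[np.argsort(P[:,2])]:
        i=min(int((p[0]-x0)/res),nx-1);j=min(int((p[1]-y0)/res),ny-1);H[i,j]=round(p[2]*1000)
    print(name); 
    print("      "+" ".join("%4d"%((y0+(j+.5)*res)*1000) for j in range(ny)[::-1]))
    for i in range(nx)[::-1]: print("%4d  "%((x0+(i+.5)*res)*1000)+" ".join("%4s"%("." if H[i,j]==-9 else H[i,j]) for j in range(ny)[::-1]))
top(.34,.58,-.30,-.08,.01,"stand",1)
for n in("scene","side"):
  W=np.load(n+"0.npz")["W"].reshape(-1,3)
  s=(W[:,0]>.38)&(W[:,0]<.5)&(W[:,1]>.08)&(W[:,1]<.33)&(W[:,2]>.05)&(W[:,2]<.2)
  P=W[s]; c=P.mean(0); u,sv,v=np.linalg.svd(P-c,full_matrices=False); print(n,len(P),c,v[2],sv/np.sqrt(len(P)),P.min(0),P.max(0))
top(.36,.52,.08,.33,.01,"tab",1)
E
```

```text
stand
       -94 -104 -114 -124 -134 -145 -155 -164 -175 -185 -195 -205 -214 -224 -235 -245 -255 -265 -274 -285 -295
 565     3    3    2    2    2    2    6    5    5    2    3    3    4    2    3    0    4    3    3    4    5
 555     3    1    2    2    1   26    7    3    0    6   11   13   11   13   13   12    9   12    2    2    3
 545     2    2    6   24   31   30   13   19   16   14   15   40   38   17   16   14   17    .    .    3   -1
 535     3    1    1   17   30   30   13   14   30   40   48   53   63   68   68    .    .    .    .    2    3
 525     1    1    3   14   34   31   17   25   35   41   51   58   62   69   70    6    .    .    .    3    6
 515     4    2   -2   17   31   31   17   25   32   44   53   55   64   70   71    .    .    .    .    0    4
 505     1    0    0   15   30   30   20   30   31   37   42   51   65   67   71   18   17   14    .    2    5
 495     2    3   23   15   32   31   19   22   36   38   53   17   66   71   71   15   15    .    3    1    3
 485     3    4    2   20   31   30   18   17   35   34   31    .   60   68   71   15   15    .
[... 3352 characters left out ...]
   37   41   23    1    2    1    2    0    1
 404     1    4    2    7    4    2   11   14   13   15   13   17   19   14   27   12   10   13    9    1    4    1    2    4    2
 395     4    6    7    5    1    3    4    9   19   14   10   17   13   11   12   12   10   10   11    1    2    1    0    3    1
 385     1    2    2    1    3    1    6    5    2    5    0    2   13    9    3   11    3    1    2    3    1    0    1    2    2
 375     3    5    6    3    3    3    3    4    4    2    1    5    2    5    3    2    6    2    1    2    3    1    3    2    4
 365     5    8    3    5    3    1    1    2   10    3    3    7    2    4    2    3    1    1    1   -1    4   -2    1    0    3
```

```bash
cat >> h.py <<'E'
def rows(p1,R1,n,g,p0=None,R0=None):
    """tool-axes rows from the present (or given) pose to p1,R1 in n rows"""
    o=robot.get_obs()
    if p0 is None: p0,R0=np.array(o["position"]),R.from_quat(o["tool_rot"])
    rv=(R0.inv()*R1).as_rotvec()
    out=[]; p=np.array(p0,float);Rc=R0
    for i in range(n):
        t=p0+(np.array(p1)-p0)*(i+1)/n; Rt=R0*R.from_rotvec(rv*(i+1)/n)
        d=np.round(Rc.inv().apply(t-p)*1000,1); w=np.round(np.degrees((Rc.inv()*Rt).as_rotvec()),2)
        p=p+Rc.apply(d/1000); Rc=Rc*R.from_rotvec(np.radians(w))
        out.append(" ".join("%g"%x for x in [*d,*w,g]))
    print("; ".join(out)); return p,Rc
def down(th):  # tool down, tool y at world angle th
    y=np.array([np.cos(th),np.sin(th),0]);z=np.array([0,0,-1.]);x=np.cross(y,z)
    return R.from_matrix(np.stack([x,y,z],1))
E
python3 - <<'E'
from h import *
a=rows([.40,.40,.33],down(.65),5,1)
b=rows([.43,.20,.34],down(0.09),5,1,*a)
for n in("scene","side"):
  f=np.load(n+"0.npz");W=f["W"].reshape(-1,3);I=f["im"].reshape(-1,3).astype(float).mean(1)
  s=(W[:,0]>.38)&(W[:,0]<.5)&(W[:,1]>.08)&(W[:,1]<.31)&(W[:,2]>.05)&(W[:,2]<.13)
  print(n,s.sum(),np.percentile(I[s],[10,50,90]))
c=robot.camera("scene");M=cv2.Rodrigues(np.array(c["rvec"]))[0];print(-M.T@np.array(c["tvec"]).ravel())
E
```

```text
-56.2 -26.8 -7.6 -0 0 7.51 1; -59.2 -19.2 -7.5 -0 0 7.5 1; -61.2 -11.3 -7.6 -0 0 7.51 1; -62.2 -3.3 -7.5 -0 0 7.5 1; -62 4.9 -7.6 -0 0 7.51 1
-35.5 -19.4 -2 -0 0 6.42 1; -37.4 -15.4 -2 -0 0 6.41 1; -38.9 -11 -2 -0 0 6.42 1; -39.9 -6.7 -2 -0 0 6.42 1; -40.4 -2.1 -2 -0 0 6.42 1
scene 341 [16.         17.66666667 26.        ]
side 170 [ 59.96666667  96.83333333 136.7       ]
[-0.56777951  0.60487012  1.36255443]
```

Request:
send_rows(
  deltas="-56 -27 -7.5 0 0 7.5 1; -59 -19 -7.5 0 0 7.5 1; -61 -11.5 -7.5 0 0 7.5 1; -62 -3.5 -7.5 0 0 7.5 1; -62 5 -7.5 0 0 7.5 1; -35.5 -19.5 -2 0 0 6.4 1; -37.5 -15.5 -2 0 0 6.4 1; -39 -11 -2 0 0 6.4 1; -40 -6.5 -2 0 0 6.4 1; -40.5 -2 -2 0 0 6.4 1",
)

```text
time: 2.5
position: [0.4296, 0.1987, 0.34]
tool_rot: [0.675, 0.738, 0.0, 0.0]
ft_force: [0.9, -0.0, -0.1]
grip_width: 0.0871
grip_force: 0.0
```

```bash
python3 - <<'E'
from h import *
o=robot.get_obs();print(o["time"],o["position"],o["tool_rot"],o["q"])
c=robot.camera("wrist");save(c,"w1.png");np.savez("w1.npz",W=cloud(c),im=c["image"])
M=cv2.Rodrigues(np.array(c["rvec"]))[0];print(-M.T@np.array(c["tvec"]).ravel(),M[2])
rows([.43,-.13,.34],down(0.0),7,1)
E
```

```text
2.5 [0.42961153 0.19868017 0.33999197] [6.75160982e-01 7.37670332e-01 2.57744770e-04 2.51323376e-04] [ 1.96508561e-01  2.60073919e-01  1.73965617e+00 -1.10262732e-04
  1.14114959e+00  1.08124068e-01]
[0.42344539 0.27529881 0.43284875] [ 0.02479666 -0.27883894 -0.96001769]
-46.3 -3.9 0.2 0.01 0.03 0.69 1; -46.3 -3.4 0.2 0 0.04 0.68 1; -46.4 -2.8 0.1 0.01 0.03 0.69 1; -46.4 -2.3 0.2 0.01 0.03 0.69 1; -46.4 -1.7 0.1 0.01 0.04 0.68 1; -46.4 -1.2 0 0 0.03 0.69 1; -46.4 -0.6 0.1 0.01 0.03 0.69 1
```

View pics/w1.png

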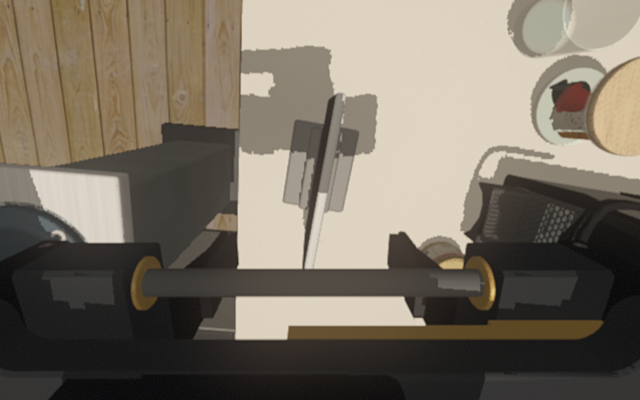

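The wrist view shows the tablet from above at columns 305–345, rows 95–270, with its dark screen to the left (robot side). Now I move on to behind the stand.

Request:
send_rows(
  deltas="-47 -1 0 0 0 0.5 1; -47 -1 0 0 0 0.5 1; -47 -1 0 0 0 0.5 1; -47 -1 0 0 0 0.5 1; -47 -1 0 0 0 0.5 1; -47 0 0 0 0 0.5 1; -47 0 0 0 0 0.5 0; -47 0 0 0 0 0.5 0; -47 0 0 0 0 0.5 0; -47 0 0 0 0 0.5 0",
)

```text
time: 3.8
position: [0.4493, -0.2711, 0.3399]
tool_rot: [0.705, 0.709, 0.0, 0.0]
ft_force: [0.8, -0.1, 0.6]
grip_width: 0.0549
grip_force: 0.0
```

```bash
python3 - <<'E'
from h import *
np.set_printoptions(precision=4,suppress=True)
o=robot.get_obs();print(o["time"],o["position"],o["tool_rot"],o["q"])
c=robot.camera("wrist");save(c,"w2.png");W=cloud(c);np.savez("w2.npz",W=W,im=c["image"])
def fit(W,lo,hi,n):
  P=W.reshape(-1,3);s=np.all((P>lo)&(P<hi),1);P=P[s];c=P.mean(0);u,sv,v=np.linalg.svd(P-c,full_matrices=False)
  print(n,len(P),c,"\n",v,sv/np.sqrt(len(P)),np.percentile(P,[2,98],axis=0).tolist())
  return P
# worktop height offset
fit(W,[.35,-.11,-.02],[.6,-.0,.03],"worktop")
fit(W,[.33,-.16,.026],[.6,-.115,.045],"lip")
np.set_printoptions(linewidth=200)
P=W.reshape(-1,3); s=np.all((P>[.3,-.32,.009])&(P<[.6,-.1,.1]),1); S=P[s]
r=cv2.minAreaRect((S[:,:2]*1000).astype(np.float32)); print("rect all",r)
T=S[(S[:,2]>.06)&(S[:,1]<-.18)]; print("top",np.percentile(T,[1,50,99],axis=0).tolist())
# table panel height vs y
for y in np.arange(-.26,-.12,.006):
  q=S[(abs(S[:,1]-y)<.003)&(S[:,0]>.39)&(S[:,0]<.53)]
  if len(q): print(round(y,3),len(q),np.percentile(q[:,2],[5,50,75,90,98]))
# tablet
W=np.load("w1.npz")["W"]
fit(W,[.38,.07,.137],[.5,.32,.16],"tabtop")
fit(W,[.38,.07,.06],[.5,.32,.14],"tabface")
E
```

```text
3.8 [ 0.4493 -0.2711  0.3399] [0.7055 0.7087 0.0001 0.0002] [-0.7562  0.335   1.624   0.0003  1.1821 -0.7609]
worktop 8530 [ 0.4754 -0.0854  0.0001] 
 [[ 1.      0.0028 -0.0005]
 [-0.0028  1.     -0.0005]
 [-0.0004 -0.0005 -1.    ]] [0.0723 0.014  0.0009] [[0.3550617854797216, -0.10900671916825512, -0.0017270469328573169], [0.5949765620903763, -0.0624808632349707, 0.001858255156960592]]
lip 1286 [ 0.4614 -0.1433  0.0296] 
 [[-0.9997 -0.0262  0.0007]
 [-0.0262  0.9983  0.0522]
 [ 0.0021 -0.0521  0.9986]] [0.0512 0.0029 0.0011] [[0.37629173781526937, -0.14885141969457408, 0.026885481132500014], [0.5464667829151685, -0.13774163952607354, 0.031697322055647036]]
rect all ((425.651123046875, -221.66903686523438), (256.16583251953125, 191.7467498779297), 1.5432828664779663)
top [[0.3909945382620224, -0.24025344463046597, 0.060209686877878345], [0.4632366583831043, -0.23004597752839012, 0.06638461073675717], [0.5362359522817741, -0.22037495133070573, 0.0705699035082278]]
-0.26 403 [0.013  0.0142 0.0148 0.0152 0.0156]
-0.254 430 [0.013  0.0142 0.0148 0.0152 0.0158]
-0.248 405 [0.013  0.0143 0
[... 865 characters left out ...]
.031  0.0317]
-0.134 499 [0.0129 0.0142 0.0149 0.0154 0.0174]
-0.128 496 [0.0112 0.0137 0.0144 0.0151 0.0158]
-0.122 16 [0.0095 0.0105 0.0114 0.012  0.0122]
tabtop 1953 [0.44   0.2126 0.1455] 
 [[-0.0839 -0.9965  0.0006]
 [-0.9782  0.0823 -0.1908]
 [-0.1901  0.0166  0.9816]] [0.0505 0.0031 0.0014] [[0.4295153898544283, 0.12273823208842584, 0.14026614068462903], [0.44982816738515197, 0.29014857394915067, 0.14745019700576406]]
tabface 653 [0.4344 0.2054 0.1058] 
 [[-0.0836 -0.9964 -0.0146]
 [-0.0007  0.0148 -0.9999]
 [-0.9965  0.0835  0.0019]] [0.0538 0.0232 0.0001] [[0.42639645878062193, 0.10741859497189513, 0.06262087796687668], [0.4415954680275436, 0.28867516791176745, 0.13862089953656276]]
```

View pics/w2.png

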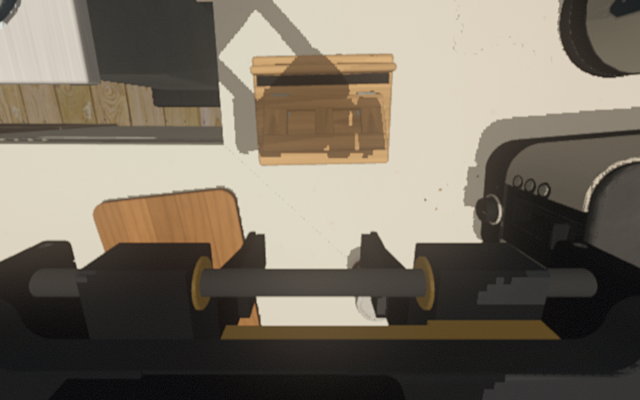

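Wrist view: stand at cols 252–395, rows 55–165, lip at row 62 (towards +y), rest folded back towards −y. Next: refine the stand and tablet poses, then plan the approach behind the rest.

```bash
cat >> h.py <<'E'
def tilt(th,phi): # tool down, y at angle th, then tilted so tool z leans by phi towards tool +x side
    return down(th)*R.from_rotvec([0,phi,0])
E
python3 - <<'E'
from h import *
np.set_printoptions(precision=4,suppress=True)
P=np.load("w2.npz")["W"].reshape(-1,3)
s=np.all((P>[.33,-.16,.0285])&(P<[.6,-.115,.04]),1);L=P[s]
for it in range(2):
  a=np.polyfit(L[:,0],L[:,1],1); L=L[abs(np.polyval(a,L[:,0])-L[:,1])<.006]
psi=np.arctan(a[0]); ex=np.array([np.sin(psi),-np.cos(psi)]);ey=np.array([np.cos(psi),np.sin(psi)])
u=P[:,:2]@ex;v=P[:,:2]@ey;z=P[:,2]
m=np.all((P>[.33,-.16,.0285])&(P<[.6,-.115,.04]),1)
print("psi",psi,"lip u",np.percentile(u[m],[2,50,98]),"v",np.percentile(v[m],[.3,99.7]))
b=(z>.008)&(z<.02)&(P[:,0]>.3)&(P[:,0]<.6)&(u>.1)&(u<.29)
for lo,hi in((.37,.47),(.48,.53)):
  q=b&(v>lo)&(v<hi); print("base u",np.percentile(u[q],[.3,99.7]))
q=b&(u>.245)&(u<.258)&(abs(v-.45)<.12)
print("base v rear", np.percentile(v[q],[1,99]),"front",np.percentile(v[b&(u>.125)&(u<.135)&(abs(v-.45)<.12)],[1,99]))
t=(z>.06)&(u>.19)&(u<.26)&(abs(v-.45)<.12); print("rest v",np.percentile(v[t],[.5,99.5]),"u",np.percentile(u[t],[.5,99.5]))
# panel front fit
f=(u>.185)&(u<.235)&(z>.028)&(abs(v-.45)<.1)
k=None
U,Z=u[f],z[f]
for i in range(4):
  k=np.polyfit(U,Z,1); g=abs(np.polyval(k,U)-Z)<.003+.01*(i<2); U,Z=U[g],Z[g]
print("lean",np.degrees(np.pi/2-np.arctan(k[0])),"rest",np.pi/2-np.arctan(k[0])-.49,"z at u=.2",np.polyval(k,.2))
P=np.load("w1.npz")["W"].reshape(-1,3)
T=P[np.all((P>[.38,.07,.144])&(P<[.5,.32,.16]),1)]; print("tab end y",np.percentile(T[:,1],[99,99.7]),"zmed",np.median(T[:,2]))
h=P[np.all((P>[.36,.1,.033])&(P<[.5,.29,.042]),1)]; print("cheek y",np.percentile(h,[1,99],axis=0))
E
```

```text
psi 0.02503480593734054 lip u [0.1503 0.1547 0.1589] v [0.3691 0.5462]
base u [0.1367 0.2757]
base u [0.1366 0.276 ]Traceback (most recent call last):
  File "<stdin>", line 15, in <module>
    return _quantile_unchecked(
        a, q, axis, out, overwrite_input, method, keepdims, weights)
    return _ureduce(a,
                    func=_quantile_ureduce_func,
    ...<5 lines>...
                    overwrite_input=overwrite_input,
                    method=method)
    r = func(a, **kwargs)
    result = _quantile(arr,
                       quantiles=q,
    ...<2 lines>...
                       out=out,
                       weights=wgt)
    slices_having_nans = np.isnan(arr[-1, ...])
                                  ~~~^^^^^^^^^
IndexError: index -1 is out of bounds for axis 0 with size 0
```

```bash
cat >> h.py <<'E'
psi=.025;ex=np.array([np.sin(psi),-np.cos(psi),0]);ey=np.array([np.cos(psi),np.sin(psi),0]);ez=np.array([0,0,1.])
def st(dx,v,z): return (.1773+dx)*ex+v*ey+z*ez   # dx behind ledge, v along width (centre .4577), z height
def screw(c,axis,ang,n,g,p0=None,R0=None):
    o=robot.get_obs()
    if p0 is None: p0,R0=np.array(o["position"]),R.from_quat(o["tool_rot"])
    p,Rc=p0,R0; txt=[]
    import io,contextlib
    for i in range(n):
        q=R.from_rotvec(np.array(axis)*ang*(i+1)/n)
        with contextlib.redirect_stdout(io.StringIO()) as f: p,Rc=rows(c+q.apply(p0-c),q*R0,1,g,p,Rc)
        txt.append(f.getvalue().strip())
    print("; ".join(txt)); return p,Rc
E
python3 - <<'E'
from h import *
np.set_printoptions(precision=4,suppress=True)
P=np.load("w2.npz")["W"].reshape(-1,3)
u=P@ex;v=P@ey;z=P[:,2]
b=(z>.008)&(z<.02)&(abs(v-.45)<.12)
print("base v", np.percentile(v[b&(u>.255)&(u<.27)],[1,99]),np.percentile(v[b&(u>.138)&(u<.148)],[1,99]))
t=(z>.06)&(u>.19)&(u<.26)&(abs(v-.45)<.12); print("rest v",np.percentile(v[t],[.5,99.5]),"u",np.percentile(u[t],[.5,99.5]))
f=(u>.2)&(u<.24)&(z>.028)&(abs(v-.45)<.1)
U,Z=u[f],z[f]
for i in range(4):
  k=np.polyfit(U,Z,1); g=abs(np.polyval(k,U)-Z)<.003+.01*(i<2); U,Z=U[g],Z[g]
lean=np.pi/2-np.arctan(k[0]);print("lean",np.degrees(lean),"rest",lean-.49)
P=np.load("w1.npz")["W"].reshape(-1,3)
T=P[np.all((P>[.38,.07,.144])&(P<[.5,.32,.16]),1)]; print("tab end y",np.percentile(T[:,1],[99,99.7]),"zmed",np.median(T[:,2]))
# approach
phi=np.radians(42); Rt=tilt(psi,phi); X,Y,Zt=Rt.as_matrix().T; print(X,Y,Zt)
corner=st(.0043+.082*np.sin(lean)+.004*np.cos(lean),.4577,.022+.082*np.cos(lean)-.004*np.sin(lean)); print("corner",corner)
tcp=corner-.010*X-.050*Zt; off=tcp-.012*X
far=off-.06*Zt
a=rows(far,Rt,6,0); print(far); a=rows(off,Rt,3,0,*a); print(off,tcp)
E
```

```text
base v [0.37   0.5455] [0.3706 0.5445]
rest v [0.3623 0.5267] u [0.2366 0.2598]
lean 52.91853637874299 rest 0.43360269514546224
tab end y [0.2914 0.2926] zmed 0.1458832493892682
[-0.0186  0.7429  0.6691] [0.9997 0.025  0.    ] [-0.0167  0.6689 -0.7431]
corner [ 0.4638 -0.2379  0.0683]
-8.1 2.6 34.2 0.1 7.07 -0.2 0; -12.3 2.5 32.9 0.11 7.07 -0.21 0; -16.3 2.6 31.2 0.1 7.08 -0.2 0; -20 2.6 28.9 0.1 7.07 -0.21 0; -23.4 2.5 26.3 0.11 7.07 -0.2 0; -26.5 2.5 23.1 0.1 7.07 -0.21 0
[ 0.466  -0.3278  0.1353]
0 0 20 -0 0 0 0; 0 0 20 -0 0 0 0; 0 0 20 -0 0 0 0
[ 0.465  -0.2877  0.0907] [ 0.4648 -0.2788  0.0987]
```

Request:
send_rows(
  deltas="-8 2.5 34 0.1 7 -0.2 0; -12.5 2.5 33 0.1 7 -0.2 0; -16.5 2.5 31 0.1 7 -0.2 0; -20 2.5 29 0.1 7 -0.2 0; -23.5 2.5 26.5 0.1 7 -0.2 0; -26.5 2.5 23 0.1 7 -0.2 0; 0 0 0 0 0 0 0",
)

```text
time: 4.72
position: [0.4632, -0.3193, 0.1298]
tool_rot: [0.652, 0.667, 0.249, -0.261]
ft_force: [0.1, -0.1, -0.3]
grip_width: 0.0003
grip_force: 0.0
```

```bash
python3 - <<'E'
from h import *
np.set_printoptions(precision=4,suppress=True)
o=robot.get_obs();print(o["time"],o["position"],R.from_quat(o["tool_rot"]).as_matrix(),o["q"],o["grip_width"])
c=robot.camera("side");save(c,"s3.png");im=c["image"][100:260,240:480][:,:,::-1];cv2.imwrite("pics/s3c.png",cv2.resize(im,None,fx=3,fy=3,interpolation=cv2.INTER_CUBIC))
E
```

```text
4.725 [ 0.4632 -0.3193  0.1298] [[-0.0141  0.9996 -0.0232]
 [ 0.7391  0.0261  0.6731]
 [ 0.6735 -0.0076 -0.7392]] [-0.9618  0.8699  1.4453  0.3762  1.4856 -1.1467] 0.0002844094132375207
```

View pics/s3c.png

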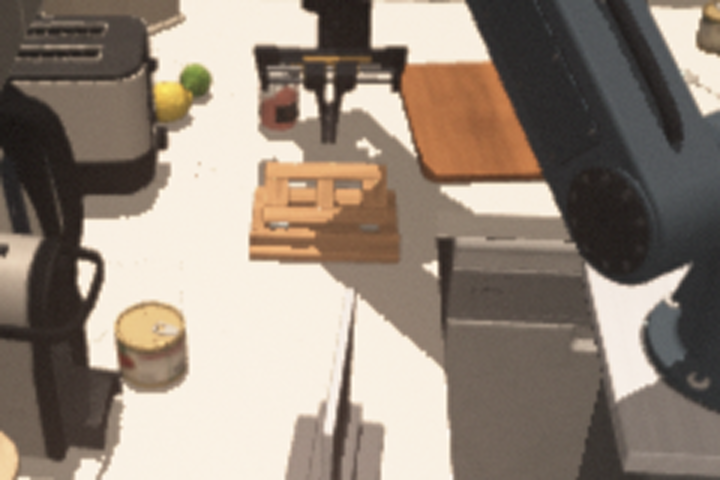

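Side crop: closed fingers at (330,130) behind the stand's top rail at (325,170); jar at (280,105) is clear. Now I slide in under the top edge.

Request:
send_rows(
  deltas="-2 0 0 0 0 0 0; -1 0 17 0 0 0 0; 0 0 17 0 0 0 0; 0 0 16 0 0 0 0; 0 0 0 0 0 0 0",
)

```text
time: 5.4
position: [0.4629, -0.2861, 0.0947]
tool_rot: [0.651, 0.669, 0.249, -0.259]
ft_force: [-0.1, -0.1, -0.2]
grip_width: 0.0005
grip_force: 0.0
```

Request:
send_rows(
  deltas="3 0 0 0 0 0 0; 3 0 0 0 0 0 0; 2 0 0 0 0 0 0; 0 0 0 0 0 0 0",
)

```text
time: 5.9
position: [0.4636, -0.2836, 0.1009]
tool_rot: [0.652, 0.669, 0.249, -0.256]
ft_force: [-1.1, -4.4, -3.0]
grip_width: 0.0002
grip_force: 2.6
```

```bash
python3 - <<'E'
from h import *
screw(st(.0043,.4577,.022),-ey,np.radians(24),10,0)
E
```

```text
5.7 0 -1.2 0 -2.4 0.01 0; 5.6 0 -1.2 0 -2.4 0 0; 5.7 0 -1.3 0.01 -2.4 0.01 0; 5.6 0 -1.2 -0 -2.4 0 0; 5.7 0 -1.2 -0 -2.4 0.01 0; 5.6 0 -1.2 0 -2.4 0 0; 5.7 0 -1.3 0 -2.4 0.01 0; 5.7 0 -1.2 0 -2.4 0 0; 5.6 0 -1.2 0.01 -2.4 0.01 0; 5.7 0 -1.2 -0 -2.4 0.01 0
```

Request:
send_rows(
  deltas="5.7 0 -1.2 0 -2.4 0 0; 5.7 0 -1.2 0 -2.4 0 0; 5.7 0 -1.2 0 -2.4 0 0; 5.7 0 -1.2 0 -2.4 0 0; 5.7 0 -1.2 0 -2.4 0 0; 5.7 0 -1.2 0 -2.4 0 0; 5.7 0 -1.2 0 -2.4 0 0; 5.7 0 -1.2 0 -2.4 0 0; 5.7 0 -1.2 0 -2.4 0 0",
)

```text
time: 7.02
position: [0.4627, -0.2458, 0.1377]
tool_rot: [0.687, 0.705, 0.122, -0.126]
ft_force: [0.5, -4.6, -3.3]
grip_width: 0.0008
grip_force: 2.3
```

```bash
cat > rest.py <<'E'
from h import *
np.set_printoptions(precision=4,suppress=True)
def measure(cams=("scene","side")):
  for n in cams:
    W=cloud(robot.camera(n)).reshape(-1,3); u=W@ex-.1773;v=W@ey-.4577;z=W[:,2]
    f=(u>.005)&(u<.1)&(abs(v)<.078)&(z>.03)&(z<.11); print(n,f.sum(),"u,z range",np.percentile(u[f],[2,98]),np.percentile(z[f],[2,98]))
    for zz in np.arange(.035,.1,.008):
      q=f&(abs(z-zz)<.004)
      if q.sum()>3: print(round(zz,3),q.sum(),np.percentile(u[q],[5,20,50,90]))
if __name__=="__main__":
  o=robot.get_obs();print(o["time"],o["position"],o["ft_force"]); measure()
E
python3 rest.py
```

```text
7.025 [ 0.4627 -0.2458  0.1377] [ 0.4612 -4.5522 -3.3199]
scene 358 u,z range [0.0068 0.0666] [0.0323 0.1067]
0.035 43 [0.0058 0.0079 0.0116 0.0182]
0.043 37 [0.0083 0.012  0.015  0.0209]
0.051 27 [0.0126 0.0165 0.0199 0.026 ]
0.059 25 [0.0172 0.0211 0.0252 0.0309]
0.067 29 [0.0227 0.0242 0.0297 0.0341]
0.075 38 [0.0291 0.0318 0.0342 0.0384]
0.083 61 [0.0306 0.0335 0.0373 0.0526]
0.091 63 [0.0351 0.0374 0.0418 0.0525]
0.099 17 [0.0365 0.048  0.0544 0.0657]
side 673 u,z range [0.0078 0.056 ] [0.0318 0.1022]
0.035 102 [0.0071 0.0094 0.0128 0.0181]
0.043 84 [0.0103 0.014  0.0167 0.0223]
0.051 53 [0.0159 0.0199 0.0221 0.0261]
0.059 57 [0.0197 0.0223 0.0264 0.0307]
0.067 55 [0.023  0.0272 0.0303 0.0364]
0.075 85 [0.0299 0.0322 0.0345 0.0382]
0.083 98 [0.0328 0.0347 0.0378 0.0425]
0.091 105 [0.0352 0.0392 0.0424 0.0495]
0.099 15 [0.0417 0.0512 0.0539 0.0574]
```

Request:
send_rows(
  deltas="2.9 0 -0.6 0 -1.2 0 0; 2.9 0 -0.6 0 -1.2 0 0; 0 0 0 0 0 0 0",
)

```text
time: 7.5
position: [0.4627, -0.2424, 0.1397]
tool_rot: [0.689, 0.708, 0.107, -0.11]
ft_force: [-0.8, -8.8, -7.6]
grip_width: 0.0004
grip_force: 5.1
```

Request:
send_rows(
  deltas="2 0 -0.4 0 -0.8 0 0; 0 0 0 0 0 0 0",
)

```text
time: 7.75
position: [0.4626, -0.2416, 0.1403]
tool_rot: [0.69, 0.709, 0.101, -0.105]
ft_force: [-0.9, -10.3, -9.3]
grip_width: 0.0007
grip_force: 6.4
```

Request:
send_rows(
  deltas="2 0 -0.4 0 -0.8 0 0; 0 0 0 0 0 0 0",
)

```text
time: 8.0
position: [0.4627, -0.2406, 0.1408]
tool_rot: [0.69, 0.71, 0.096, -0.099]
ft_force: [-1.9, -12.8, -12.4]
grip_width: 0.0005
grip_force: 7.7
```

Force climbs with almost no motion: the stop. Backing off.

Request:
send_rows(
  deltas="-6 0 0 0 0 0 0; -9 0 0 0 0 0 0; -5 0 -15 0 0 0 0; 0 0 -40 0 0 0 0; 0 0 -50 0 0 0 0; 0 0 -50 0 0 0 0; 0 0 -50 0 0 0 0.6",
)

```text
time: 8.88
position: [0.4643, -0.3132, 0.3361]
tool_rot: [0.69, 0.709, 0.099, -0.103]
ft_force: [0.6, 0.2, -0.1]
grip_width: 0.0053
grip_force: 0.0
```

```bash
python3 - <<'E'
from rest import *
measure(("side","wrist"))
o=robot.get_obs();print(o["time"],o["position"],o["tool_rot"],o["q"])
c=robot.camera("wrist");im=c["image"];cv2.imwrite("pics/w4.png",im[:,:,::-1])
# to above tablet: centre (.4385,.196), yaw: tool y along tablet x = angle -.0836
th=-.0836
a=rows([.44,-.0,.33],down(0.0),6,.6)
a=rows([.4385,.196,.255],down(th),5,.6,*a)
print(a[0])
E
```

```text
side 643 u,z range [0.0083 0.0458] [0.0311 0.0933]
0.035 105 [0.007  0.0089 0.0126 0.0188]
0.043 78 [0.0114 0.0138 0.0166 0.0215]
0.051 54 [0.0165 0.0185 0.0219 0.0274]
0.059 57 [0.0203 0.0226 0.026  0.0298]
0.067 54 [0.0245 0.0266 0.0305 0.0344]
0.075 85 [0.0287 0.0323 0.0349 0.0391]
0.083 102 [0.0332 0.0353 0.0383 0.0431]
0.091 93 [0.0358 0.0386 0.0424 0.0459]
wrist 2508 u,z range [0.0096 0.0484] [0.0327 0.0943]
0.035 207 [0.0093 0.0096 0.0113 0.0121]
0.043 428 [0.0139 0.0144 0.0167 0.0206]
0.051 131 [0.018  0.0184 0.0201 0.021 ]
0.059 127 [0.0224 0.0226 0.0243 0.0251]
0.067 142 [0.0264 0.0268 0.0284 0.0302]
0.075 150 [0.0305 0.0309 0.0323 0.0343]
0.083 298 [0.0345 0.0348 0.0364 0.0382]
0.091 1013 [0.0398 0.0415 0.0443 0.0482]
0.099 7 [0.0443 0.0443 0.0445 0.045 ]
8.975 [ 0.4664 -0.3161  0.3401] [ 0.6907  0.7099  0.0984 -0.0965] [-0.8695  0.4554  1.4471  0.1775  1.4552 -0.9366]
50.1 -2.8 15.7 -0.01 -2.68 0.26 0.6; 50.8 -3.1 13.4 -0.01 -2.69 0.26 0.6; 51.4 -3.3 10.9 -0.01 -2.68 0.26 0.6; 51.8 -3.5 8.5 -0.01 -2.68 0.25 0.6; 52.1 -3.7 6.1 -0.01 -2.69 0.26 0.6; 52.3 -4 3.7 -0.01 -2.68 0.26 0.6
39.2 -0.3 15 -0 0 0.96 0.6; 39.2 -1 15 -0 0 0.96 0.6; 39.2 -1.6 15 -0 0 0.96 0.6; 39.1 -2.2 15 -0 0 0.95 0.6; 39.1 -3 15 -0 0 0.96 0.6
[0.4385 0.196  0.255 ]
```

View pics/w4.png

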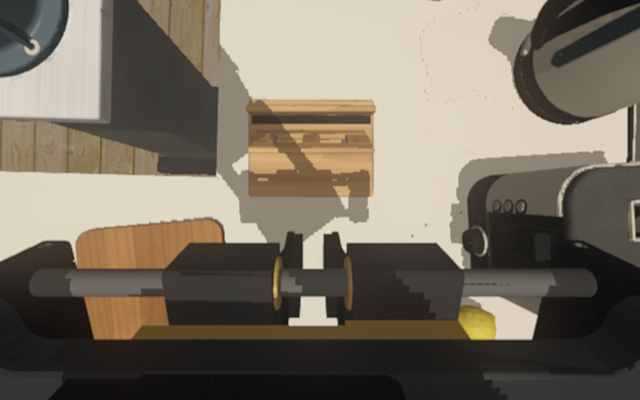

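Rest now measures about 28° from vertical, at its stop (stand at cols 248–375, rows 100–195). On to the tablet.

Request:
send_rows(
  deltas="50 -3 15.7 0 -2.7 0.3 0.6; 51 -3 13.4 0 -2.7 0.3 0.6; 51.5 -3.3 11 0 -2.7 0.3 0.6; 52 -3.5 8.5 0 -2.7 0.3 0.6; 52 -3.7 6 0 -2.7 0.2 0.6; 52 -4 3.7 0 -2.6 0.2 0.6; 39 -0.5 15 0 0 1 0.6; 39 -1 15 0 0 1 0.6; 39 -1.6 15 0 0 1 0.6; 39 -5 15 0 0 2 0.6",
)

```text
time: 10.28
position: [0.4335, 0.1592, 0.2674]
tool_rot: [0.738, 0.675, -0.002, -0.005]
ft_force: [-0.0, 0.4, 0.5]
grip_width: 0.0523
grip_force: 0.0
```

```bash
python3 - <<'E'
from h import *
o=robot.get_obs();print(o["time"],o["position"],o["tool_rot"],o["q"],o["grip_width"])
a=rows([.4385,.196,.235],down(-.0836),2,.6)
a=rows([.4385,.196,.182],down(-.0836),3,.6,*a)
E
```

```text
10.275 [0.43352533 0.15918439 0.26735344] [ 0.73757319  0.67524505 -0.00183818 -0.00515078] [0.10596174 0.34974534 1.85320903 0.00752327 0.94772438 0.18971908] 0.052306635716124684
18.5 1 16.2 -0.29 -0.12 -0.13 0.6; 18.5 1 16.3 -0.29 -0.12 -0.13 0.6
0 -0 17.7 0 -0 -0 0.6; 0 -0 17.6 0 -0 -0 0.6; 0 -0 17.7 0 -0 -0 0.6
```

Request:
send_rows(
  deltas="16 1 14 -0.3 -0.1 -0.1 0.6; 16 1 14 -0.3 -0.1 -0.1 0.6; 0 0 0 0 0 0 0.6",
)

```text
time: 10.65
position: [0.4392, 0.1898, 0.2394]
tool_rot: [0.736, 0.677, 0.0, 0.0]
ft_force: [0.2, 0.1, -0.4]
grip_width: 0.052
grip_force: 0.0
```

```bash
python3 - <<'E'
from h import *
o=robot.get_obs();print(o["time"],o["position"],o["tool_rot"])
a=rows([.4385,.196,.182],down(-.0836),3,.6)
c=robot.camera("wrist");W=cloud(c).reshape(-1,3)
T=W[np.all((W>[.38,.07,.10])&(W<[.5,.32,.16]),1)];print(len(T),np.percentile(T,[1,50,99,99.7],axis=0))
E
```

```text
10.65 [0.4391695  0.18977092 0.23935409] [7.35687137e-01 6.77321428e-01 2.65029494e-04 2.22446411e-04]
2 -0.4 19.1 0.01 -0 0.02 0.6; 2.1 -0.4 19.1 0.02 -0 0.02 0.6; 2 -0.4 19.2 0.01 -0.01 0.02 0.6
3817 [[0.42941126 0.12125623 0.14276815]
 [0.44183997 0.230853   0.14589958]
 [0.45123732 0.29184874 0.14767661]
 [0.45168267 0.29290526 0.1479324 ]]
```

Request:
send_rows(
  deltas="2 -0.4 19 0 0 0 0.6; 2 -0.4 19 0 0 0 0.6; 2 -0.4 19 0 0 0 0.6; 0 0 0 0 0 0 0.6",
)

```text
time: 11.2
position: [0.439, 0.1947, 0.1831]
tool_rot: [0.737, 0.676, 0.001, 0.0]
ft_force: [-0.4, -0.2, 0.2]
grip_width: 0.0523
grip_force: 0.0
```

Request:
send_rows(
  deltas="0 0 0 0 0 0 0; 0 0 0 0 0 0 0; 0 0 0 0 0 0 0; 0 0 0 0 0 0 0; 0 0 0 0 0 0 0; 0 0 0 0 0 0 0",
  newtons=30,
)

```text
time: 11.95
position: [0.439, 0.1958, 0.1837]
tool_rot: [0.736, 0.677, 0.001, 0.001]
ft_force: [-0.4, 1.1, 1.3]
grip_width: 0.0097
grip_force: 30.0
```

Request:
send_rows(
  deltas="0 0 -4 0 0 0 0; 0 0 -8 0 0 0 0; 0 0 -10 0 0 0 0; 0 0 -12 0 0 0 0; 0 0 -16 0 0 0 0; 0 0 -20 0 0 0 0; 0 0 -25 0 0 0 0; 0 0 0 0 0 0 0",
)

```text
time: 12.95
position: [0.44, 0.1959, 0.2808]
tool_rot: [0.736, 0.677, 0.004, 0.002]
ft_force: [-0.0, -0.3, -2.8]
grip_width: 0.0098
grip_force: 30.0
```

```bash
python3 - <<'E'
from h import *
np.set_printoptions(precision=4,suppress=True)
o=robot.get_obs();p=np.array(o["position"]);Rc=R.from_quat(o["tool_rot"]);print(o["time"],p,Rc.as_matrix(),o["ft_force"],o["moment"],o["grip_width"])
for n in("side","scene","wrist"):
  W=cloud(robot.camera(n)).reshape(-1,3); W=W[np.all((W>[.38,.06,.07])&(W<[.5,.34,.26]),1)]
  L=Rc.inv().apply(W-p)*1000   # tool frame mm
  k=(abs(L[:,1])<9)&(L[:,2]>30)
  print(n,k.sum(),np.percentile(L[k],[.5,2,50,98,99.5],axis=0).tolist())
  if k.sum()>50:
    m=k&(L[:,2]>75); 
    if m.sum()>30: print(" plane",np.polyfit(L[m][:,2],L[m][:,1],1),"n",m.sum(),np.polyfit(L[m][:,0],L[m][:,1],1))
E
```

```text
12.95 [0.44   0.1959 0.2808] [[ 0.0836  0.9965  0.0093]
 [ 0.9965 -0.0836  0.0019]
 [ 0.0026  0.0091 -1.    ]] [-0.0424 -0.339  -2.8106] [-0.0918  0.0699  0.0173] 0.009777677832983616
side 456 [[-62.94576930837387, -8.261500204093792, 31.48522921394062], [-54.81435854786683, -7.04302302408951, 36.58064506787003], [65.48981761835228, -2.2899098868450203, 67.20794428634142], [98.79560603285594, 7.496355818618355, 166.70206340532937], [99.43726199199895, 8.358546017632975, 170.53543083845875]]
 plane [-0.0014 -2.5853] n 206 [ 0.0418 -5.4499]
scene 747 [[-65.52298995758835, -8.990512641188305, 37.74371436661405], [-58.652737687565406, -8.907545995122886, 39.195174186336594], [39.760615667544016, -6.601128297120937, 113.32103212131233], [98.32930670891625, -0.4848796749928626, 172.09289202825937], [99.70079774869001, 1.7350022844572992, 175.58338674642684]]
 plane [-0.0013 -6.3636] n 569 [ 0.0018 -6.5772]
wrist 6030 [[-26.699171005287063, -8.570716228852756, 32.28905858194676], [-23.642658973196397, -7.2538765504637315, 36.80418549920196], [47.2801524109695, -0.9292733643393912, 40.08435842175529], [95.05931628146207, 7.414475004199077, 57.07725577690746], [96.61547270259815, 8.572307385861727, 67.35519713130974]]
```

```bash
cat >> h.py <<'E'
F=np.array([0,.005,.1735])
def prop(lean,dx,dz,v=.4577):
    Rt=down(psi-np.pi/2)*R.from_rotvec([lean,0,0]); return st(dx,v,.014+dz)-Rt.apply(F),Rt
E
python3 - <<'E'
from h import *
a=rows([.45,.02,.315],down(-.8),7,0)
t=prop(np.radians(20),-.004,.10)
a=rows(*t,8,0,*a);print(a[0],t[0])
E
```

```text
-24.8 3.8 -5.3 0.01 -0.01 5.86 0; -24.4 6.3 -5.3 0.02 -0.01 5.86 0; -23.5 8.7 -5.2 0.01 -0.02 5.87 0; -22.6 11.2 -5.3 0.02 -0.01 5.86 0; -21.3 13.3 -5.3 0.01 -0.01 5.86 0; -19.8 15.5 -5.3 0.02 -0.01 5.86 0; -18.1 17.4 -5.2 0.01 -0.01 5.87 0
-19.4 22.4 4.5 2.38 0.93 5.29 0; -17.3 24.2 3.3 2.39 0.93 5.28 0; -15.1 25.8 1.9 2.38 0.93 5.29 0; -12.6 27.1 0.7 2.38 0.94 5.28 0; -10.1 28.2 -0.7 2.39 0.93 5.29 0; -7.4 28.9 -2.1 2.38 0.93 5.28 0; -4.6 29.4 -3.3 2.38 0.93 5.29 0; -1.9 29.5 -4.7 2.38 0.93 5.28 0
[ 0.46328599 -0.2163926   0.27879968] [ 0.46325493 -0.2164295   0.27874677]
```

Request:
send_rows(
  deltas="-25 4 -5.3 0 0 5.9 0; -24.5 6.3 -5.3 0 0 5.9 0; -23.5 8.7 -5.3 0 0 5.9 0; -22.5 11.2 -5.3 0 0 5.9 0; -21.3 13.3 -5.3 0 0 5.9 0; -19.8 15.5 -5.3 0 0 5.8 0; -18 17.4 -5.3 0 0 5.8 0",
)

```text
time: 13.98
position: [0.4499, 0.0192, 0.3145]
tool_rot: [0.928, 0.374, 0.001, -0.001]
ft_force: [-0.4, -0.3, -2.6]
grip_width: 0.0097
grip_force: 30.0
```

Request:
send_rows(
  deltas="-19.5 22.5 4.5 2.4 0.9 5.3 0; -17.3 24.2 3.3 2.4 0.9 5.3 0; -15 25.8 2 2.4 0.9 5.3 0; -12.6 27 0.7 2.4 0.9 5.3 0; -10 28.2 -0.7 2.4 0.9 5.3 0; -7.4 28.9 -2 2.4 0.9 5.3 0; -4.6 29.4 -3.3 2.4 0.9 5.3 0; -2 29.5 -4.7 2.4 0.9 5.3 0; 0 0 0 0 0 0 0",
)

```text
time: 15.1
position: [0.4634, -0.2192, 0.2772]
tool_rot: [0.985, 0.009, -0.003, -0.174]
ft_force: [-0.3, 0.7, -2.8]
grip_width: 0.0096
grip_force: 30.0
```

```bash
cat > inhand.py <<'E'
from h import *
np.set_printoptions(precision=4,suppress=True)
o=robot.get_obs();p=np.array(o["position"]);Rc=R.from_quat(o["tool_rot"]);print(o["time"],p,"\n",Rc.as_matrix(),o["q"],o["ft_force"],o["grip_width"])
f=p+Rc.apply(F);print("foot dx,v,z",f@ex-.1773,f@ey-.4577,f[2],"lean",np.degrees(np.arccos(-Rc.as_matrix()[2,2])))
for n in("side","scene"):
  c=robot.camera(n);save(c,n+"_%d.png"%(o["time"]*100)); W=cloud(c).reshape(-1,3)
  L=Rc.inv().apply(W-p)*1000
  k=(abs(L[:,1])<9)&(L[:,2]>30)&(L[:,2]<180)&(abs(L[:,0])<115)
  print(n,k.sum(),np.percentile(L[k],[1,50,99],axis=0).tolist())
  m=k&(L[:,2]>75)&(L[:,2]<165)
  if m.sum()>30: print(" dy/dz",np.polyfit(L[m][:,2],L[m][:,1],1),"dy/dx",np.polyfit(L[m][:,0],L[m][:,1],1),m.sum())
E
python3 inhand.py
```

```text
15.1 [ 0.4634 -0.2192  0.2772] 
 [[ 0.9998  0.017  -0.0094]
 [ 0.0192 -0.9392  0.3429]
 [-0.003  -0.343  -0.9393]] [-0.7741  0.4695  1.6436  0.2507  1.2935  0.6768] [-0.315   0.7321 -2.8034] 0.00961464547225513
foot dx,v,z -0.00143760406805013 -7.627157711803667e-05 0.1125216215549028 lean 20.060568779350767
side 2082 [[-96.0404833379282, -8.714881522657096, 38.755292046769455], [-1.3424829797346103, -4.538127807174591, 104.95616237851966], [95.30305856755714, 2.3431329549719, 171.84594117838202]]
 dy/dz [ 0.0026 -4.7388] dy/dx [-0.0012 -4.4251] 1392
scene 480 [[-100.58781360144904, -8.962449693485596, 37.55502999248373], [-48.392440720747146, -6.747670292351696, 100.27140768464298], [35.69986301684416, 3.0334414521574726, 174.30272216735474]]
 dy/dz [ 0.0007 -6.5838] dy/dx [-0.008  -6.8586] 310
```

```bash
python3 - <<'E'
from h import *
t=prop(np.radians(20),-.004,.010); a=rows(*t,8,0)
t=prop(np.radians(20),-.004,-.002); rows(*t,6,0,*a)
E
```

```text
0.1 3.9 10.5 -0.02 0.02 -0.03 0; 0.1 3.8 10.4 -0.03 0.02 -0.02 0; 0 3.9 10.5 -0.02 0.02 -0.03 0; 0.1 3.9 10.4 -0.02 0.02 -0.02 0; 0.1 3.8 10.5 -0.02 0.02 -0.03 0; 0 3.9 10.4 -0.03 0.01 -0.02 0; 0.1 3.8 10.5 -0.02 0.02 -0.03 0; 0 3.9 10.5 -0.02 0.02 -0.02 0
0 0.7 1.9 -0 0 -0 0; 0 0.7 1.9 -0 0 -0 0; 0 0.6 1.8 -0 0 -0 0; 0 0.7 1.9 -0 0 -0 0; 0 0.7 1.9 -0 0 -0 0; 0 0.7 1.9 -0 0 -0 0
```

Request:
send_rows(
  deltas="0 3.8 10.5 0 0 0 0; 0 3.8 10.5 0 0 0 0; 0 3.9 10.5 0 0 0 0; 0 3.9 10.4 0 0 0 0; 0 3.8 10.5 0 0 0 0; 0 3.8 10.4 0 0 0 0; 0 3.8 10.5 0 0 0 0; 0 3.8 10.4 0 0 0 0; 0 0 0 0 0 0 0; 0 0 0 0 0 0 0",
)

```text
time: 16.45
position: [0.4635, -0.2165, 0.1901]
tool_rot: [0.985, 0.011, -0.003, -0.174]
ft_force: [-0.4, 0.7, -2.4]
grip_width: 0.0099
grip_force: 30.0
```

```bash
python3 inhand.py; python3 - <<'E'
import cv2,glob,os
f=max(glob.glob("pics/side_*.png"),key=os.path.getmtime)
cv2.imwrite("pics/v5.png",cv2.resize(cv2.imread(f)[90:230,260:470],None,fx=3.6,fy=3.6,interpolation=cv2.INTER_CUBIC))
E
```

```text
16.45 [ 0.4635 -0.2165  0.1901] 
 [[ 0.9997  0.0208 -0.009 ]
 [ 0.0227 -0.9391  0.343 ]
 [-0.0013 -0.3431 -0.9393]] [-0.7707  0.5963  1.7182  0.2727  1.098   0.6198] [-0.3789  0.716  -2.357 ] 0.009898688001563983
foot dx,v,z -0.00406421427527115 0.00014384137872031078 0.025400236918817237 lean 20.064357309429546
side 1895 [[-96.09016167950479, -8.76578625715185, 38.68306286745164], [-2.29768766658205, -4.62432208829084, 104.75237503140906], [96.4077670648884, 2.5556253386580847, 171.75989686251427]]
 dy/dz [ 0.0009 -4.4915] dy/dx [-0.0016 -4.381 ] 1263
scene 612 [[-100.19783465030764, -8.923795895510674, 38.147981740388396], [-46.232874409036974, -5.735161660199831, 100.06587473758074], [34.28591937809944, 4.652310807332979, 173.3920360651421]]
 dy/dz [-0.0001 -5.463 ] dy/dx [-0.0002 -5.4822] 392
```

View pics/v5.png

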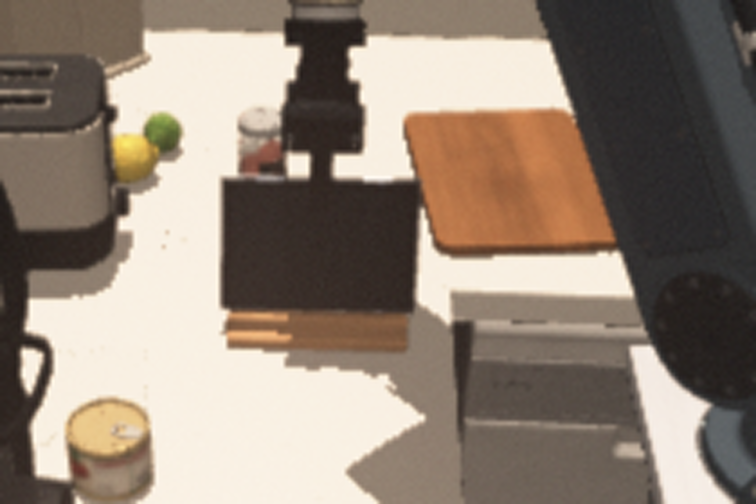

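Side crop: tablet at (220–418, 178–310), screen outwards, centred behind the lip (row ~335). Now I lower gently.

Request:
send_rows(
  deltas="0 0.7 1.9 0 0 0 0; 0 0.7 1.9 0 0 0 0; 0 0.7 1.9 0 0 0 0; 0 0.7 1.9 0 0 0 0; 0 0 0 0 0 0 0",
)

```text
time: 17.18
position: [0.4633, -0.2164, 0.1817]
tool_rot: [0.985, 0.011, -0.003, -0.174]
ft_force: [0.1, 0.1, -3.2]
grip_width: 0.0099
grip_force: 30.0
```

Request:
send_rows(
  deltas="0 0.3 0.9 0 0 0 0; 0 0.3 0.9 0 0 0 0; 0 0 0 0 0 0 0",
)

```text
time: 17.55
position: [0.4633, -0.2164, 0.18]
tool_rot: [0.985, 0.011, -0.003, -0.174]
ft_force: [0.6, -0.2, -2.5]
grip_width: 0.0099
grip_force: 30.0
```

Request:
send_rows(
  deltas="0 0.3 0.9 0 0 0 0; 0 0 0 0 0 0 0",
)

```text
time: 17.8
position: [0.4633, -0.2163, 0.179]
tool_rot: [0.985, 0.011, -0.003, -0.174]
ft_force: [0.1, 0.4, -2.1]
grip_width: 0.0098
grip_force: 30.0
```

Request:
send_rows(
  deltas="0 0.3 0.9 0 0 0 0; 0 0 0 0 0 0 0",
)

```text
time: 18.05
position: [0.4633, -0.2165, 0.1787]
tool_rot: [0.985, 0.011, -0.003, -0.174]
ft_force: [-1.3, -1.3, 3.6]
grip_width: 0.0096
grip_force: 30.0
```

Request:
send_rows(
  deltas="0 0.3 0.9 0 0 0 0; 0 0 0 0 0 0 0",
)

```text
time: 18.3
position: [0.4633, -0.2167, 0.1785]
tool_rot: [0.985, 0.011, -0.003, -0.174]
ft_force: [-3.0, -2.2, 9.5]
grip_width: 0.0098
grip_force: 30.0
```

```bash
python3 - <<'E'
from h import *
o=robot.get_obs();p=np.array(o["position"]);Rc=R.from_quat(o["tool_rot"])
a=rows(p+[0,0,.0025],Rc,1,0)
t=prop(np.radians(26.5),-.0005,.0015); a=rows(*t,7,0,*a)
E
```

```text
-0 -0.9 -2.3 0 0 0 0
0 3.3 0 0.92 0 -0.02 0; 0 3.3 -0 0.92 0.01 -0.02 0; 0 3.3 -0.1 0.92 -0 -0.01 0; 0 3.2 -0.1 0.92 0 -0.02 0; 0 3.3 -0.2 0.92 0 -0.02 0; 0 3.3 -0.3 0.92 0.01 -0.02 0; 0 3.3 -0.3 0.92 -0 -0.02 0
```

Request:
send_rows(
  deltas="0 -0.9 -2.3 0 0 0 0; 0 3.3 0 0.9 0 0 0; 0 3.3 0 0.9 0 0 0; 0 3.3 -0.1 0.9 0 0 0; 0 3.3 -0.1 0.9 0 0 0; 0 3.3 -0.2 0.9 0 0 0; 0 3.3 -0.3 0.9 0 0 0; 0 3.3 -0.3 0.9 0 0 0; 0 0 0 0 0 0 0; 0 0 0 0 0 0 0",
)

```text
time: 19.55
position: [0.4638, -0.238, 0.1716]
tool_rot: [0.974, 0.011, -0.003, -0.228]
ft_force: [-0.1, -0.2, -1.3]
grip_width: 0.0099
grip_force: 30.0
```

```bash
python3 inhand.py; python3 - <<'E'
from h import *
t=prop(np.radians(26.5),-.0005,.0); a=rows(*t,2,0)
screw(st(-.0005,.4577,.014),ey,np.radians(2.0),4,0,*a)
E
```

```text
19.55 [ 0.4638 -0.238   0.1716] 
 [[ 0.9997  0.0198 -0.0114]
 [ 0.0228 -0.8959  0.4437]
 [-0.0015 -0.4439 -0.8961]] [-0.8264  0.6672  1.6666  0.3211  1.1833  0.543 ] [-0.1346 -0.1972 -1.2516] 0.009852635582214058
foot dx,v,z -0.0002988776485801925 -3.259217086731825e-05 0.013958638016687397 lean 26.35115614300515
side 1827 [[-96.35965796449241, -8.82010797441983, 38.87342071801011], [-0.5446690318421816, -4.5957838149380015, 104.03504016382676], [96.98352863167145, 1.9112525947157037, 169.17404091302697]]
 dy/dz [ 0.0022 -4.6702] dy/dx [-0.0022 -4.4068] 1249
scene 632 [[-100.12804588842863, -8.828349343477166, 37.04301103089771], [-46.991907015467206, -5.383100558861866, 100.83312666163869], [31.615299604389683, 4.680231381854219, 178.31491823288815]]
 dy/dz [-0.0066 -4.4921] dy/dx [-0.0087 -5.6564] 404
-0 0.2 0 0.08 0.01 -0.07 0; -0.1 0.1 0 0.08 0.01 -0.07 0
-0 1.5 -0 0.5 0 -0 0; -0 1.5 -0.1 0.5 0 -0 0; -0 1.5 -0 0.5 0 -0 0; -0 1.6 -0 0.5 0 -0 0
```

Request:
send_rows(
  deltas="0 1.5 0 0.5 0 0 0; 0 1 0 0.3 0 0 0; 0 0 0 0 0 0 0",
)

```text
time: 20.02
position: [0.4639, -0.2403, 0.1705]
tool_rot: [0.972, 0.011, -0.003, -0.235]
ft_force: [-0.3, 0.0, 0.1]
grip_width: 0.0098
grip_force: 30.0
```

Request:
send_rows(
  deltas="0 0.8 0 0.3 0 0 0; 0 0 0 0 0 0 0; 0 0 0 0 0 0 0",
)

```text
time: 20.4
position: [0.4639, -0.241, 0.1702]
tool_rot: [0.971, 0.011, -0.003, -0.237]
ft_force: [-0.5, -0.4, 1.2]
grip_width: 0.0097
grip_force: 30.0
```

Request:
send_rows(
  deltas="0 0.8 -0.3 0.3 0 0 0; 0 0 0 0 0 0 0; 0 0 0 0 0 0 0",
)

```text
time: 20.78
position: [0.4639, -0.2417, 0.1699]
tool_rot: [0.971, 0.011, -0.004, -0.24]
ft_force: [-0.1, -0.4, -0.9]
grip_width: 0.0097
grip_force: 30.0
```

Request:
send_rows(
  deltas="0 0.8 -0.2 0.3 0 0 0; 0 0 0 0 0 0 0; 0 0 0 0 0 0 0",
)

```text
time: 21.15
position: [0.4639, -0.2426, 0.1697]
tool_rot: [0.97, 0.011, -0.004, -0.242]
ft_force: [0.2, 0.3, -3.1]
grip_width: 0.0095
grip_force: 30.0
```

Request:
send_rows(
  deltas="0 0.3 0.6 0 0 0 0; 0 0 0 0 0 0 0; 0 0 0 0 0 0 0",
)

```text
time: 21.52
position: [0.4639, -0.2427, 0.1694]
tool_rot: [0.97, 0.011, -0.004, -0.242]
ft_force: [-1.3, -1.7, 1.1]
grip_width: 0.0095
grip_force: 30.0
```

```bash
python3 inhand.py
```

```text
21.525 [ 0.4639 -0.2427  0.1694] 
 [[ 0.9997  0.0195 -0.0121]
 [ 0.0229 -0.8823  0.4702]
 [-0.0015 -0.4704 -0.8825]] [-0.839   0.6821  1.6518  0.332   1.2119  0.5278] [-1.2729 -1.6559  1.1134] 0.009494582581122115
foot dx,v,z -0.0002738899488237967 -0.00011110871293562585 0.013953237746865993 lean 28.05746872538513
side 1801 [[-96.45400615783709, -8.778019912800142, 39.35389382083105], [-0.1752683463771034, -4.517821348449452, 105.35291404289491], [96.78512016400853, 2.18997996710117, 169.5061926561289]]
 dy/dz [ 0.0001 -4.4352] dy/dx [-0.0019 -4.4253] 1242
scene 615 [[-100.49881294499153, -8.860828839382618, 38.72062634452946], [-47.17467403013744, -5.4009874263309365, 100.45864823149633], [30.117215417019956, 4.6918083094880725, 176.8702455879144]]
 dy/dz [ 0.0096 -6.0658] dy/dx [-0.0077 -5.3019] 384
```

Request:
send_rows(
  deltas="0 0.7 -0.2 0.2 0 0 0; 0 0 0 0 0 0 0; 0 0 0 0 0 0 0",
)

```text
time: 22.0
position: [0.4639, -0.2433, 0.1691]
tool_rot: [0.97, 0.011, -0.004, -0.244]
ft_force: [-1.0, -1.3, 2.6]
grip_width: 0.0096
grip_force: 30.0
```

Request:
send_rows(
  deltas="0 0 -0.2 0 0 0 0; 0 0 0 0 0 0 0; 0 0 0 0 0 0 0",
  newtons=5,
)

```text
time: 22.38
position: [0.4639, -0.2432, 0.1691]
tool_rot: [0.97, 0.011, -0.004, -0.244]
ft_force: [-2.0, -1.4, 1.2]
grip_width: 0.0101
grip_force: 5.0
```

Request:
send_rows(
  deltas="0 0 0 0 0 0 0.14; 0 0 0 0 0 0 0.17; 0 0 0 0 0 0 0.2; 0 0 0 0 0 0 0.24; 0 0 0 0 0 0 0.24; 0 0 0 0 0 0 0.24",
)

```text
time: 23.12
position: [0.4639, -0.2433, 0.1692]
tool_rot: [0.97, 0.011, -0.004, -0.244]
ft_force: [0.2, 0.7, 0.5]
grip_width: 0.0209
grip_force: 0.0
```

```bash
python3 inhand.py
```

```text
23.125 [ 0.4639 -0.2433  0.1692] 
 [[ 0.9997  0.0193 -0.0122]
 [ 0.0228 -0.8805  0.4736]
 [-0.0016 -0.4737 -0.8807]] [-0.8405  0.684   1.6497  0.3334  1.2157  0.5262] [0.2416 0.6678 0.5161] 0.02093225700758392
foot dx,v,z -0.0002735419453081811 -6.227472067027451e-05 0.014000525107015632 lean 28.275314096215634
side 1826 [[-96.7753798118356, -8.80742479785, 39.37611666166668], [-2.5688836815768896, -4.160684293440536, 106.04540167335581], [94.9190488477673, 2.651442880115829, 169.65933437781365]]
 dy/dz [-0.0058 -3.4522] dy/dx [-0.0032 -4.1489] 1260
scene 649 [[-100.75340368920241, -8.875332901784429, 39.262118308092994], [-49.18504505567074, -5.0265226981166435, 102.11063317800728], [33.819210346724674, 4.848314955658455, 178.46799298686273]]
 dy/dz [-0.0062 -4.0836] dy/dx [-0.0046 -5.0264] 400
```

Released with only about 0.3° of settling. Withdrawing straight along the tablet.

Request:
send_rows(
  deltas="0 0 -6 0 0 0 0.24; 0 0 -12 0 0 0 0.24; 0 0 -18 0 0 0 0.24; 0 0 -25 0 0 0 0.24; 0 0 -40 0 0 0 0.24; 0 0 -40 0 0 0 0.24; 0 0 -30 0 0 0 0.24; 0 0 0 0 0 0 0.24; 0 0 0 0 0 0 0.24; 0 0 0 0 0 0 0.24",
)

```text
time: 24.48
position: [0.4656, -0.3232, 0.3186]
tool_rot: [0.969, 0.011, -0.005, -0.245]
ft_force: [-0.4, 0.5, 0.3]
grip_width: 0.0209
grip_force: 0.0
```

```bash
python3 - <<'E'
from h import *
np.set_printoptions(precision=4,suppress=True)
o=robot.get_obs();print(o["time"],o["position"],o["ft_force"])
c=robot.camera("side");save(c,"s9.png");cv2.imwrite("pics/v9.png",cv2.resize(c["image"][90:230,260:470][:,:,::-1],None,fx=3.6,fy=3.6,interpolation=cv2.INTER_CUBIC))
W=cloud(c).reshape(-1,3);u=W@ex-.1773;v=W@ey-.4577;z=W[:,2]
f=(u>-.03)&(u<.09)&(abs(v)<.09)&(z>.04)&(z<.13)
k=np.polyfit(z[f],u[f],1);f&=abs(np.polyval(k,z)-u)<.006;k=np.polyfit(z[f],u[f],1)
print("lean",np.degrees(np.arctan(k[0])),"front u at z=.014",np.polyval(k,.014),f.sum())
q=(abs(np.polyval(k,z)-u)<.006)&(abs(v)<.12)&(z>.06)&(z<.12);print("v ext",np.percentile(v[q],[.5,99.5]),"dyaw",np.polyfit(v[q],(u-np.polyval(k,z))[q],1))
t=(abs(v)<.09)&(u>.02)&(u<.12)&(z>.1)&(z<.2);print("top z",np.percentile(z[t],[98,99.5]),"u",np.percentile(u[t],99))
E
```

```text
24.475 [ 0.4656 -0.3232  0.3186] [-0.3839  0.5217  0.3259]
lean 28.155959404973775 front u at z=.014 -0.010948877996691135 1319
v ext [-0.096   0.0946] dyaw [-0.0002 -0.0001]
top z [0.1366 0.1379] u 0.060093595424691476
```

View pics/v9.png

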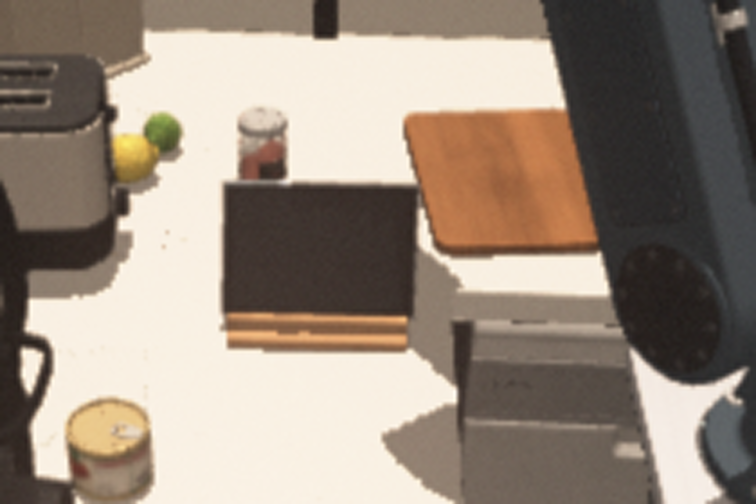

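The picture shows the tablet at (223–418, 183–313), standing behind the lip, centred and level, with the gripper clear. The lean measures 28.2° and it is within about 1 mm of centre, so the job is ready to hand in.

```bash
python3 -c "
from rig import robot
print(robot.hand_in())"
```

```text
the job is handed in; nothing more can be done
None
```

I raised the backrest to its stop, then propped the tablet centred on the stand, screen outwards, leaning at about 28°. The tin, jar and shaker were not touched, and I handed the job in at about 24.5 s.

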